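# Restock the hairbrush rack

## Task

Put the three loose hairbrushes from the felt mat back on display: each goes in the empty spring clip that fits its handle's thickness, the clip gripping it about the middle of the handle, bristles up and the head lying out on the felted rest rail. Press every handle down until it snaps fully home, and leave the brush that is already on display and the other things on the counter where they are.

Things in the scene. Friction and masses are not known exactly. Their poses are not given: they have to be found in the camera images.
- brush_large: loose large wooden paddle hairbrush, bristles up on the mat, about 110 g. Origin on its underside at the collar where handle meets head; x to the head, z up. Round handle 26 mm thick from x = -105 mm to 0, axis 13 mm above the underside; flat oval head 0 to +92 mm, 66 mm wide, 13 mm thick, bristles to 28 mm. Centre of mass within 15 mm of the collar.
- brush_large_seat (a point): point on the large brush's handle axis, 56 mm behind the collar: the part that belongs in the clip
- clip_large: empty spring clip for the 26 mm handle: two steel leaves 24 mm long with rolled lips 21 mm apart. Origin on the rail under it, 36 mm over the counter; x along the handle, towards the rest rail; z up. Floor under the handle 8 mm up, lips' tops 32 mm up. A handle laid on the lips is 17 to 19 mm above home; about 6 to 13 N straight down snaps it in. Thicker handles do not enter, thinner stay loose.
- clip_large_home (a point): where the axis of the 26 mm handle lies when fully home in its clip: 21 mm above the clip's origin, 57 mm above the counter; axes as the clip's
- brush_medium: loose medium wooden paddle hairbrush, bristles up on the mat, about 75 g. Origin on its underside at the collar where handle meets head; x to the head, z up. Round handle 21 mm thick from x = -100 mm to 0, axis 10.5 mm above the underside; flat oval head 0 to +78 mm, 50 mm wide, 13 mm thick, bristles to 28 mm. Centre of mass within 15 mm of the collar.
- brush_medium_seat (a point): point on the medium brush's handle axis, 54 mm behind the collar: the part that belongs in the clip
- clip_medium: empty spring clip for the 21 mm handle: two steel leaves 24 mm long with rolled lips 16 mm apart. Origin on the rail under it, 36 mm over the counter; x along the handle, towards the rest rail; z up. Floor under the handle 8 mm up, lips' tops 28 mm up. A handle laid on the lips is 14 to 16 mm above home; about 6 to 13 N straight down snaps it in. Thicker handles do not enter, thinner stay loose.
- clip_medium_home (a point): where the axis of the 21 mm handle lies when fully home in its clip: 18.5 mm above the clip's origin, 54.5 mm above the counter; axes as the clip's
- brush_small: loose small wooden paddle hairbrush, bristles up on the mat, about 48 g. Origin on its underside at the collar where handle meets head; x to the head, z up. Round handle 16 mm thick from x = -85 mm to 0, axis 8 mm above the underside; flat oval head 0 to +64 mm, 38 mm wide, 13 mm thick, bristles to 28 mm. Centre of mass within 15 mm of the collar.
- brush_small_seat (a point): point on the small brush's handle axis, 46 mm behind the collar: the part that belongs in the clip
- clip_small: empty spring clip for the 16 mm handle: two steel leaves 24 mm long with rolled lips 12 mm apart. Origin on the rail under it, 36 mm over the counter; x along the handle, towards the rest rail; z up. Floor under the handle 8 mm up, lips' tops 24 mm up. A handle laid on the lips is 11 to 13 mm above home; about 6 to 13 N straight down snaps it in. Thicker handles do not enter, thinner stay loose.
- clip_small_home (a point): where the axis of the 16 mm handle lies when fully home in its clip: 16 mm above the clip's origin, 52 mm above the counter; axes as the clip's
- rack: cream rack, fixed, 176 (x) by 352 mm (y), beside the mat, left or right; origin under its middle. On a 6 mm base plate two bars along y, open between: the clip rail at x = -44 mm (28 mm deep, top at 36 mm) with four clips in any order at y = -117, -39, 39, 117 mm, and the felted rest rail at x = 44 mm (14 mm deep, top at 44 mm) for the heads, so a brush that is home lies level
- brush_shown: a second medium hairbrush, already snapped in its clip on the rack: leave it. Origin and axes as for the others
- brush_shown_seat (a point): point on the axis of the displayed brush's handle, 54 mm behind its collar
- clip_shown_home (a point): home of the handle's axis in the medium clip that the displayed brush occupies
- mat: grey felt counter mat, fixed, 290 by 400 mm, 3 mm thick, on the other side from the rack; origin in the middle of its underside; the loose brushes and the polish bottles stand on it
- polish_a: nail-polish bottle with a tall black cap, 26 mm across, 62 mm high, 45 g, standing between the brush handles on the mat; origin in the middle of its underside; leave it alone
- polish_b: nail-polish bottle with a tall black cap, 26 mm across, 62 mm high, 45 g, standing between the brush handles on the mat; origin in the middle of its underside; leave it alone
- lotion: amber pump bottle, 62 mm across, 180 mm high, at the back of the counter; origin in the middle of its underside; leave it alone
- bowl: purple bowl heaped with wristbands, 196 mm across, 100 mm high, at the back; origin in the middle of its underside; leave it alone
- compact: round black make-up compact lying near the robot, between mat and rack, 68 mm across, 14 mm high; origin in the middle of its underside; leave it alone
There are look-alikes about, which are no part of the job. What is shaped like the brush_medium but green or yellow is not meant.

How it is judged:
At the end, for the whole second after the job is handed in: Each loose brush is home in its own clip: seat point within 20 mm along, 3 mm across, 3.5 mm high of the clip's home point, within 0.1 rad of its direction and level, head on the rest-rail side, bristles up, at rest; displayed brush home within 10 mm; bottles upright within 0.2 rad (x of brush_large_seat in the frame of clip_large_home between -0.02 and 0.02 m and y of brush_large_seat in the frame of clip_large_home between -0.003 and 0.003 m and z of brush_large_seat in the frame of clip_large_home between -0.003 and 0.0035 m and x of brush_large in the frame of clip_large_home above 0.03 m and angle between the x axis of brush_large and the x axis of clip_large, either way round below 0.1 rad and angle between each of brush_large, brush_medium, brush_small's own z axis and vertical below 0.1 rad and linear speed of each of brush_large, brush_medium, brush_small below 0.02 m/s and x of brush_medium_seat in the frame of clip_medium_home between -0.02 and 0.02 m and y of brush_medium_seat in the frame of clip_medium_home between -0.003 and 0.003 m and z of brush_medium_seat in the frame of clip_medium_home between -0.003 and 0.0035 m and x of brush_medium in the frame of clip_medium_home above 0.03 m and angle between the x axis of brush_medium and the x axis of clip_medium, either way round below 0.1 rad and x of brush_small_seat in the frame of clip_small_home between -0.02 and 0.02 m and y of brush_small_seat in the frame of clip_small_home between -0.003 and 0.003 m and z of brush_small_seat in the frame of clip_small_home between -0.003 and 0.0035 m and x of brush_small in the frame of clip_small_home above 0.03 m and angle between the x axis of brush_small and the x axis of clip_small, either way round below 0.1 rad and z of brush_shown_seat in the frame of clip_shown_home below 0.0035 m and distance of brush_shown_seat from where it was at the start of the episode below 0.01 m and angle between each of polish_a, polish_b, lotion's own z axis and vertical below 0.2 rad); the robot touches nothing.
It fails at once if the hairbrush already on display is pulled out of its clip or shifted by more than 20 mm (distance of brush_shown_seat from where it was at the start of the episode above 0.02 m or z of brush_shown_seat in the frame of clip_shown_home above 0.006 m).
It fails at once if a nail-polish bottle or the lotion bottle is tipped over (angle between any of polish_a, polish_b, lotion's own z axis and vertical above 0.6 rad).
It fails at once if a polish bottle, the lotion, the bowl or the compact is pushed more than 40 mm from its place (distance of any of polish_a, polish_b, lotion, bowl, compact from where it was at the start of the episode above 0.04 m).
It also fails if it takes over 72 s, if anything falls off the work surface, if the arm or the gripper's body presses on something with over 40 N, if the wrist force passes 120 N, or if a joint passes its speed limit or range.

## Robot

A 7-joint arm with a two-finger parallel gripper is mounted at the origin on the work surface. World frame = base frame: x ahead of the robot, y to its left, z up, the work surface at z = 0. Lengths are in m, angles in rad, forces in N, time in s.
With the tool pointing down it reaches from about 0.425 to 0.925 m from the base axis. Payload 6.8 kg.
Tool frame: the origin (TCP) lies on the front face of the gripper's body, between the roots of the fingers; the fingertips stand 73 mm ahead of it and the grasp point (between the pads) lies r.pinch_z ahead of it (r.pinch_z is the distance from the TCP to the grasp point, in m); z points along the fingers, y is the direction in which the jaws open and shut (so a half turn about z gives the same grasp; the last joint's range is limited). The gripper opens to 85 mm and grips with 20 to 120 N. Pads are 22 mm wide; open, the fingers measure 114 mm over their backs; the gripper's body (76 mm by 85 mm) begins 54 mm behind the grasp point. The pads swing forward as they close: fully open they stand 13 mm farther back than shut.
Start: joints at [1.06, 0.477, 0.022, 1.555, -0.011, 1.109, -0.083], TCP at [0.265, -0.621, 0.304] pointing down, gripper open.
Joint ranges: [-2.96, 2.96], [-0.34, 2.1], [-1.41, 1.46], [0.24, 2.44], [-1.37, 4.51], [0.17, 1.92], [-2.96, 2.96]. Speed limits (rad/s): [2.39, 2.39, 3.14, 3.14, 3.14, 3.14, 3.14].

## Interface

Orientations are given as a rotation vector (axis times angle).
In Python, from bench import readout, grab_frame, r, search_frame, masks_of, tip_of gives the robot as it stands.
- The arm moves only by the tool step_arm, never from a script. Its argument "commands" is a list of rows, each a list of 7 numbers: the shift along the tool's x, y, z as a fraction of full scale, then the turn, a rotation vector about the tool's x, y, z as a fraction of full scale, then the gripper's target within -1 to 1 (shut at 1, half-way at 0, fully open at -1). In form: [[tx, ty, tz, ax, ay, az, hand], ...]. A call has exactly 10 rows; each row is the pose to reach, as a shift and turn from the pose measured when the call began, along the tool's axes at that moment, turning the shorter way round; what a row does not reach only later rows make up. Full scale, the value 1, is 500 mm for a shift and 360 degrees for a turn. A row lasts 1/8 s, in which the tool goes at most 62.5 mm and 10.7 degrees, less where a joint would pass 70% of its speed; a pose out of reach is approached as far as the arm can. A call with a number of a shift or a turn outside -1 to 1 is refused whole. A call with a gripper value outside its range is refused whole. The fingers move at their own pace and stop on an object; "newtons" is the grip in N (left out, the last holds). Time passes only in rows, so rows that repeat a pose let the fingers close, or fill a call up. It gives the time, the measured TCP pose, the force and the opening at its end, in the units of the state.
- readout.get_obs(): the state, without advancing time (a new reading comes with each control period).
- grab_frame(name): name is "scene" or "top"; returns a dict with "img" (384x512x3 uint8, red, green, blue), "K" (3x3 intrinsics, pixels), "D" ([k1, k2, p1, p2, k3] as OpenCV has them; the pictures are not rectified), "world_to_cam" (4x4, takes a point from world to camera coordinates). Camera axes: x right, y down, z forward; pixel columns grow to the right and rows downward; lengths in m; the calibration is good to about 2 mm. A picture is of the moment at which its call begins. There is no depth.
- r.hand_in(): hands the job in, once; it reports no verdict.
Trained networks look in a picture, given as the dict that the camera call returned (one of the last four; its "shot" number tells which), for a name from the list of things; names that differ only in an ending like _2 or _b are one class to them, and where a whole thing is asked for, a point or a joint stands for the part that bears it (a point fixed in the world has none). Each returns a list of dicts, best first, with "p" (0 to 1); they miss things now and then, are a little off and sometimes report something else, mostly with a low value. They report only what shows in the picture. A call takes as long as a camera call. They do not tell look-alikes from the thing itself.
- search_frame(thing, picture): "extent" ([centre column, centre row, width, height] in pixels, round what is visible of it).
- masks_of(thing, picture): "pixels" (384x512 bool, what is visible of it) and "extent" ([centre column, centre row, width, height] in pixels, round what is visible of it).
- tip_of(thing, picture): "point" ([column, row] in pixels: a listed point, or the origin of a listed thing).
The state is a dict: "clock": time; "joints": joint angles; "qvel": joint speeds; "tau": joint torques, N m; "tcp_pos": TCP position; "orientation": TCP orientation; "contact_force": force on the tool from outside, world axes, zero at the start; "moment": the same for the moment, N m; "grip_width": finger opening in m.
Only numpy, scipy, OpenCV 4.12 (cv2) and the standard library are available. Lean on these libraries where they do the work, as an engineer would, in place of code of your own. Each camera call takes 0.05 s, during which the arm holds its last target. There are 200 camera calls.

## Working session

There is one attempt and no reset: what is moved stays moved. The work goes in short steps, Python scripts to look and compute and a tool call to move; the robot and the scene stay as the last step left them, time stands still between calls to the robot, and variables do not carry over. Pictures are saved under pics/ and viewed, about 8 in all and at most 12, crops included, and the job is handed in when it is done.

Besides the shell and the picture viewer there is one more tool, called as name(argument=value, ...) on one line, values as JSON. step_arm: Moves the arm, as the interface text tells. Its arguments: {"type":"object","properties":{"commands":{"type":"array"},"newtons":{"type":"number"}},"required":["commands"]}

```bash
ls; mkdir -p pics; python3 - <<'E'
from bench import readout, grab_frame, r, search_frame, masks_of, tip_of
import cv2, numpy as np
o=readout.get_obs(); print({k:np.round(v,3) for k,v in o.items()}, r.pinch_z)
for n in ("scene","top"):
    f=grab_frame(n); cv2.imwrite(f"pics/{n}0.png",f["img"][:,:,::-1])
    print(n,f["shot"],np.round(f["K"],1).tolist(),np.round(f["D"],3),np.round(f["world_to_cam"],3).tolist())
    for t in ["brush_large_seat","brush_medium_seat","brush_small_seat","clip_large_home","clip_medium_home","clip_small_home","clip_shown_home","brush_large","brush_medium","brush_small","brush_shown","clip_large","clip_medium","clip_small","rack","mat","polish_a","compact"]:
        print(t,[(np.round(d["point"],1).tolist(),round(d["p"],2)) for d in tip_of(t,f)[:5]])
E
```

```text
pics
{'clock': np.float64(0.0), 'joints': array([ 1.06 ,  0.478,  0.022,  1.556, -0.012,  1.109, -0.083]), 'qvel': array([-0.001,  0.   ,  0.   ,  0.001, -0.   , -0.001, -0.001]), 'tau': array([-0.0000e+00, -5.9645e+01,  1.6070e+00, -2.8119e+01,  1.2000e-02,
        9.0000e-03,  0.0000e+00]), 'tcp_pos': array([ 0.264, -0.621,  0.303]), 'orientation': array([-3.076e+00, -6.280e-01,  1.000e-03]), 'contact_force': array([ 0.443,  0.503, -0.107]), 'moment': array([ 0.031, -0.012,  0.01 ]), 'grip_width': np.float64(0.085)} 0.0539
scene 1 [[468.5, 0.0, 257.6], [0.0, 468.5, 192.7], [0.0, 0.0, 1.0]] [-0.015  0.     0.     0.     0.   ] [[-0.819, 0.574, 0.001, 0.508], [0.348, 0.498, -0.795, -0.104], [-0.457, -0.65, -0.607, 1.722], [0.0, 0.0, 0.0, 1.0]]
brush_large_seat [([269.7, 183.8], 0.66), ([387.3, 269.8], 0.42), ([244.6, 169.6], 0.32)]
brush_medium_seat [([223.0, 128.0], 0.71), ([241.2, 154.1], 0.64), ([162.5, 140.0], 0.62), ([243.4, 171.3], 0.27)]
brush_small_seat [([246.2, 172.4], 0.64), ([252.0, 163.7], 0.6), ([352.0, 236.9], 0.48)]
clip_large_home [([388.5, 270.8], 0.7)]
clip_medium_
[... 1102 characters left out ...]
89.9, 205.8], 0.42)]
clip_small_home [([321.2, 207.8], 0.56), ([149.2, 226.2], 0.41)]
clip_shown_home [([264.4, 221.3], 0.65), ([191.8, 228.2], 0.52)]
brush_large [([261.1, 210.3], 0.62), ([189.6, 214.6], 0.36)]
brush_medium [([319.1, 210.6], 0.87), ([372.7, 189.9], 0.6), ([373.2, 252.3], 0.54)]
brush_small [([291.2, 215.1], 0.52)]
brush_shown [([191.3, 215.0], 0.82)]
clip_large [([135.5, 226.1], 0.57)]
clip_medium [([169.1, 229.2], 0.45)]
clip_small [([217.5, 141.1], 0.67), ([150.4, 224.1], 0.41)]
rack [([163.5, 216.4], 0.98)]
mat [([290.8, 209.2], 0.79)]
polish_a [([153.2, 226.0], 0.52), ([258.6, 212.0], 0.47), ([275.1, 230.8], 0.4), ([307.7, 227.8], 0.37)]
compact [([221.0, 241.2], 0.78)]
```

```bash
python3 - <<'E'
import cv2
a=cv2.imread("pics/scene0.png")[100:310,130:430]; cv2.imwrite("pics/s1.png",cv2.resize(a,(800,560),interpolation=cv2.INTER_CUBIC))
a=cv2.imread("pics/top0.png")[130:280,110:400]; cv2.imwrite("pics/t1.png",cv2.resize(a,(800,414),interpolation=cv2.INTER_CUBIC))
E
```

```text
(no output)
```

View pics/s1.png

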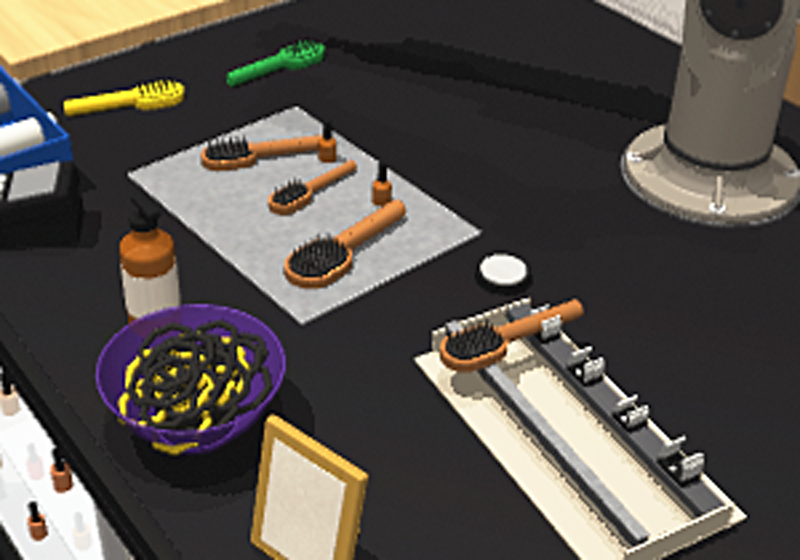

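View pics/t1.png

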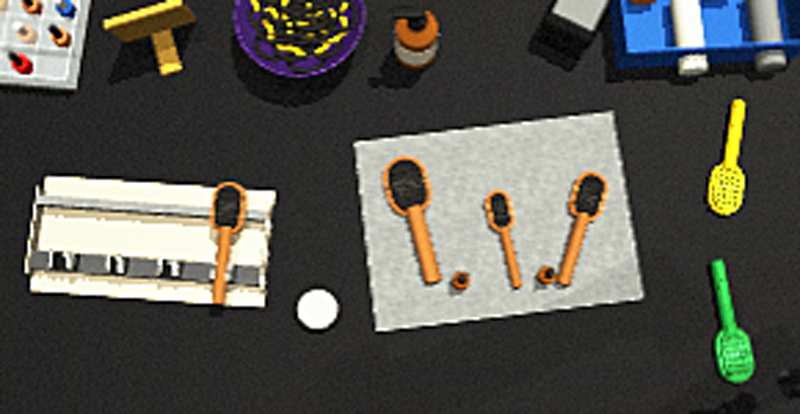

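The scene crop shows, on the mat, medium (far left), small (middle) and large (nearest the rack), with a bottle beside the small and the medium/large handle ends. The rack is on the +y side, with the shown brush at the mat-side end and three empty clips going away from it. The green and yellow brushes off the mat are the look-alikes.

```bash
cat > h.py <<'E'
from bench import readout, grab_frame, r, search_frame, masks_of, tip_of
import cv2, numpy as np
from scipy.optimize import minimize
from scipy.spatial.transform import Rotation as R
S=4
def proj(f,P):
    W=np.array(f["world_to_cam"]); q,_=cv2.projectPoints(np.asarray(P,float).reshape(-1,3),cv2.Rodrigues(W[:3,:3])[0],W[:3,3],np.array(f["K"]),np.array(f["D"],float)); return q[:,0]
def ray(f,uv):
    W=np.array(f["world_to_cam"]); p=cv2.undistortPoints(np.array([[uv]],float),np.array(f["K"]),np.array(f["D"],float))[0,0]
    return -W[:3,:3].T@W[:3,3], W[:3,:3].T@np.array([*p,1])
def onz(f,uv,z):
    c,d=ray(f,uv); return c+d*(z-c[2])/d[2]
def tri(fa,a,fb,b):
    A=0;B=0;rs=[]
    for f,u in((fa,a),(fb,b)):
        c,d=ray(f,u); d/=np.linalg.norm(d); M=np.eye(3)-np.outer(d,d); A=A+M;B=B+M@c; rs.append((M,c))
    x=np.linalg.solve(A,B); return x,max(np.linalg.norm(M@(x-c)) for M,c in rs)
def hullpoly(img,q,v=1.):
    h=cv2.convexHull((q*S).astype(np.float32)).round().astype(np.int32); cv2.fillConvexPoly(img,h,v)
DIM=dict(large=(.105,.013,.092,.033),medium=(.1,.0105,.078,.025),small=(.085,.008,.064,.019))
SEAT=dict(large=.056,medium=.054,small=.046)
def brushpts(n):
    L,a,H,w=DIM[n]; t=np.linspace(0,2*np.pi,24,endpoint=False)
    hd=[(x,a+a*np.cos(u)) and (x,a*np.sin(u),a+a*np.cos(u)) for x in(-L,.002) for u in t]
    he=[(H/2+H/2*np.cos(u),w*np.sin(u),z) for z in(0,.013) for u in t]
    return np.array(hd),np.array(he)
def place(P,p):  # x,y,yaw,z
    return R.from_euler('z',p[2]).apply(P)+[p[0],p[1],p[3]]
def render(f,parts):
    H,W=f["img"].shape[:2]; im=np.zeros((H*S,W*S),np.float32)
    for P in parts: hullpoly(im,proj(f,P)+.5)
    return cv2.resize(im,(W,H),interpolation=cv2.INTER_AREA)
E
python3 - <<'E'
from h import *
fs=grab_frame("scene"); ft=grab_frame("top")
for n in ["brush_large","brush_medium","brush_small","brush_shown","rack","compact","polish_a"]:
    for nm,f in(("s",fs),("t",ft)):
        print(n,nm,[(np.round(d["extent"],0).tolist(),int(d["pixels"].sum()),round(d["p"],2)) for d in masks_of(n,f)[:4]])
# hand-picked pairs (scene, top)
for n,a,b in [("clipL",(388.5,270.8),(132.9,225.9)),("clipS",(366.6,253.2),(149.2,226.2)),("clipM",(349.7,237),(172,228)),("shown",(330.6,217),(191.8,228.2)),("brL",(257.6,195.6),(261.1,210.3)),("brS",(245.2,169.9),(291.2,215.1)),("brM",(230.9,160.9),(319.1,210.6)),("brLs",(269.7,183.8),(264.4,221.3)),("brMs",(241.2,154.1),(314.1,222.2))]:
    x,e=tri(fs,a,ft,b); print(n,x.round(4),round(e,4))
print("rackT",[onz(ft,u,.006).round(3).tolist() for u in[(126,195),(208,199),(121,235),(206,240)]])
E
```

```text
brush_large s [([259.0, 191.0, 45.0, 30.0], 570, 0.78)]
brush_large t [([257.0, 212.0, 22.0, 48.0], 501, 0.62)]
brush_medium s [([176.0, 135.0, 45.0, 10.0], 285, 0.86), ([233.0, 124.0, 34.0, 17.0], 197, 0.71), ([336.0, 221.0, 8.0, 15.0], 76, 0.57), ([228.0, 158.0, 43.0, 12.0], 325, 0.53)]
brush_medium t [([322.0, 212.0, 19.0, 40.0], 309, 0.81), ([375.0, 246.0, 14.0, 44.0], 348, 0.75), ([373.0, 189.0, 15.0, 38.0], 310, 0.62), ([292.0, 219.0, 15.0, 38.0], 205, 0.28)]
brush_small s [([247.0, 171.0, 33.0, 21.0], 242, 0.56)]
brush_small t [([292.0, 217.0, 10.0, 31.0], 174, 0.75)]
brush_shown s [([323.0, 227.0, 56.0, 22.0], 555, 0.89)]
brush_shown t [([192.0, 216.0, 10.0, 43.0], 338, 0.9)]
rack s [([347.0, 266.0, 123.0, 105.0], 5094, 0.67)]
rack t [([163.0, 216.0, 92.0, 50.0], 3192, 0.97)]
compact s [([317.0, 202.0, 23.0, 14.0], 262, 0.66)]
compact t [([222.0, 242.0, 18.0, 16.0], 218, 0.48)]
polish_a s [([272.0, 171.0, 4.0, 16.0], 71, 0.43)]
polish_a t []
clipL [0.466  0.3754 0.0486] 0.0042
clipS [0.4647 0.303  0.0534] 0.0027
clipM [0.4504 0.2176 0.0418] 0.0018
shown [0.4455 0.1334 0.0559] 0.0015
brL [ 0.512  -0.1491 -0.0134] 0.0027
brS [ 0.4807 -0.2708  0.0114] 0.0028
brM [ 0.4851 -0.3824 -0.0057] 0.0095
brLs [ 0.4597 -0.1568  0.0104] 0.0004
brMs [ 0.4426 -0.3591  0.0184] 0.0
rackT [[0.606, 0.415, 0.006], [0.568, 0.071, 0.006], [0.44, 0.435, 0.006], [0.399, 0.086, 0.006]]
```

```bash
cat >> h.py <<'E'
def orange(f):
    hsv=cv2.cvtColor(f["img"],cv2.COLOR_RGB2HSV); return ((hsv[...,0]>=4)&(hsv[...,0]<=17)&(hsv[...,1]>110)&(hsv[...,2]>70))
def fitbrush(n,fs,ft,p0,verbose=1,free=4,only=None):
    hd,he=brushpts(n); L,a,H,w=DIM[n]; t=np.linspace(0,2*np.pi,24,endpoint=False)
    bri=np.array([(H/2+(H/2-.004)*.9*np.cos(u),(w-.004)*.9*np.sin(u),z) for z in(.013,.028) for u in t])
    fr=[f for f in (fs,ft) if f is not None]
    ms=[orange(f).astype(np.float32) for f in fr]; ms=[cv2.GaussianBlur(m,(0,0),.6) for m in ms]
    rois=[]
    for f in fr:
        q=proj(f,place(np.vstack([hd,he]),p0)); lo=q.min(0)-7; hi=q.max(0)+7; R_=np.zeros(ms[0].shape,bool); R_[max(0,int(lo[1])):int(hi[1]),max(0,int(lo[0])):int(hi[0])]=1; rois.append(R_)
    def c(p,full=0):
        p=np.r_[p,p0[3:]][:4] if len(p)<4 else p; s=0
        for f,m,R_ in zip(fr,ms,rois):
            A=cv2.GaussianBlur(render(f,[place(hd,p),place(he,p)]),(0,0),.6); B=render(f,[place(bri,p)])
            wt=R_*(1-np.clip(B,0,1)); s+=(np.abs(A-m)*wt).sum()/100
        return s
    best=None
    for dy in(0,.15,-.15):
        x0=np.array(p0,float)[:free].copy(); x0[2]+=dy
        sx=np.vstack([x0]+[x0+d for d in np.diag([.008,.008,.08,.006])[:free,:free]])
        o=minimize(c,x0,method="Nelder-Mead",options=dict(initial_simplex=sx,xatol=1e-4,fatol=1e-4,maxiter=300))
        if best is None or o.fun<best.fun: best=o
    return best.x,best.fun
E
cat > fit1.py <<'E'
from h import *
fs=grab_frame("scene"); ft=grab_frame("top")
for n,p0 in [("large",(.512,-.150,.25,.003)),("medium",(.485,-.37,-.35,.003)),("small",(.48,-.265,.1,.003)),("medium",(.505,.133,-.1,.044))]:
    for free in (4,3):
        p,c=fitbrush(n,fs,ft,p0,free=free); print(n,free,p.round(4),round(c,3))
    for nm,a,b in(("s",fs,None),("t",None,ft)):
        p,c=fitbrush(n,a,b,p0,free=3); print("  ",nm,p.round(4),round(c,3))
E
time python3 fit1.py
```

```text
large 4 [ 0.5183 -0.142   0.2065  0.0012] 3.079
large 3 [ 0.5179 -0.1422  0.2115] 3.12
   s [ 0.5186 -0.1408  0.2136] 2.355
   t [ 0.5186 -0.1422  0.2129] 0.686
medium 4 [ 0.4933 -0.3892 -0.3824  0.0024] 2.201
medium 3 [ 0.4944 -0.3892 -0.3819] 2.226
   s [ 0.491  -0.3885 -0.3841] 1.525
   t [ 0.495  -0.3901 -0.391 ] 0.608
small 4 [ 0.4849 -0.2739  0.157   0.0016] 3.219
small 3 [ 0.4851 -0.2734  0.1578] 3.261
   s [ 0.4854 -0.2721  0.1685] 2.72
   t [ 0.4868 -0.2738  0.1468] 0.473
medium 4 [ 0.4998  0.1368 -0.1187  0.0429] 1.284
medium 3 [ 0.4995  0.1373 -0.1237] 1.287
   s [ 0.4996  0.1383 -0.1074] 0.729
   t [ 0.4999  0.1355 -0.1407] 0.507
real	2m25.372s
user	1m51.939s
sys	0m32.468s
```

```bash
cat >> h.py <<'E'
def box(x0,x1,y0,y1,z0,z1): return np.array([(x,y,z) for x in(x0,x1) for y in(y0,y1) for z in(z0,z1)])
def racksil(f,p):
    p=np.r_[p,0.]; B=[box(-.088,.088,-.176,.176,0,.006),box(-.058,-.030,-.17,.17,0,.036),box(.037,.051,-.17,.17,0,.044)]
    return [place(b,p) for b in B]
E
cat > rackfit.py <<'E'
from h import *
fs=grab_frame("scene"); ft=grab_frame("top")
hd,he=brushpts("medium"); sh=(.4998,.137,-.12,.044)
def mask(f,lo,hi):
    g=f["img"].max(2); m=(g>70).astype(np.uint8); q=proj(f,box(.38,.63,.06,.45,0,.04)); 
    return m
ROI={}
fr=[fs,ft]; ms=[]
for f in fr:
    m=np.zeros((384,512),np.uint8); q=proj(f,np.vstack(racksil(f,(.5033,.2518,-.115)))); h=cv2.convexHull(q.astype(np.float32)).astype(np.int32); cv2.fillConvexPoly(m,h,1); m=cv2.dilate(m,np.ones((9,9)))
    ex=render(f,[place(hd,sh),place(he,sh)+[0,0,0],place(he,sh)+[0,0,.015]])>0; ex=cv2.dilate(ex.astype(np.uint8),np.ones((5,5)))
    g=(f["img"].max(2)>75).astype(np.uint8); g=cv2.morphologyEx(g,cv2.MORPH_CLOSE,np.ones((7,7)))
    ms.append((cv2.GaussianBlur(g.astype(np.float32),(0,0),.6),m*(1-ex)))
def c(p,idx=(0,1)):
    return sum((np.abs(cv2.GaussianBlur(render(fr[i],racksil(fr[i],p)),(0,0),.6)-ms[i][0])*ms[i][1]).sum()/100 for i in idx)
for idx in((0,1),(0,),(1,)):
    o=minimize(c,(.5033,.2518,-.115),args=(idx,),method="Nelder-Mead",options=dict(initial_simplex=np.array([(.5033,.2518,-.115),(.511,.2518,-.115),(.5033,.26,-.115),(.5033,.2518,-.06)]),xatol=1e-4,fatol=1e-4)); print(idx,o.x.round(4),round(o.fun,3))
    if len(idx)==2: P=o.x
out=[]
for f,(x0,y0,w,h) in((fs,(275,205,150,115)),(ft,(110,185,110,70))):
    k=5; im=cv2.resize(f["img"][y0:y0+h,x0:x0+w,::-1],None,fx=k,fy=k,interpolation=cv2.INTER_CUBIC)
    def dr(pt,z,col):
        q=(proj(f,place(np.array(pt,float),np.r_[P,0]))+.5-[x0,y0])*k
        cv2.polylines(im,[q.astype(np.int32)],True,col,1)
    dr([(-.088,-.176,.006),(.088,-.176,.006),(.088,.176,.006),(-.088,.176,.006)],0,(0,255,0))
    dr([(-.058,-.17,.036),(-.03,-.17,.036),(-.03,.17,.036),(-.058,.17,.036)],0,(255,0,255))
    dr([(.037,-.17,.044),(.051,-.17,.044),(.051,.17,.044),(.037,.17,.044)],0,(255,0,0))
    for y in(-.117,-.039,.039,.117): dr([(-.056,y,.055),(-.032,y,.055)],0,(0,0,255)); 
    out.append(im)
W=max(o.shape[1] for o in out); cv2.imwrite("pics/rk_s.png",out[0]); cv2.imwrite("pics/rk_t.png",out[1])
E
python3 rackfit.py
```

```text
(0, 1) [ 0.5044  0.2537 -0.1274] 3.335
(0,) [ 0.5029  0.253  -0.1331] 1.922
(1,) [ 0.5056  0.2537 -0.1274] 1.102
```

View pics/rk_s.png

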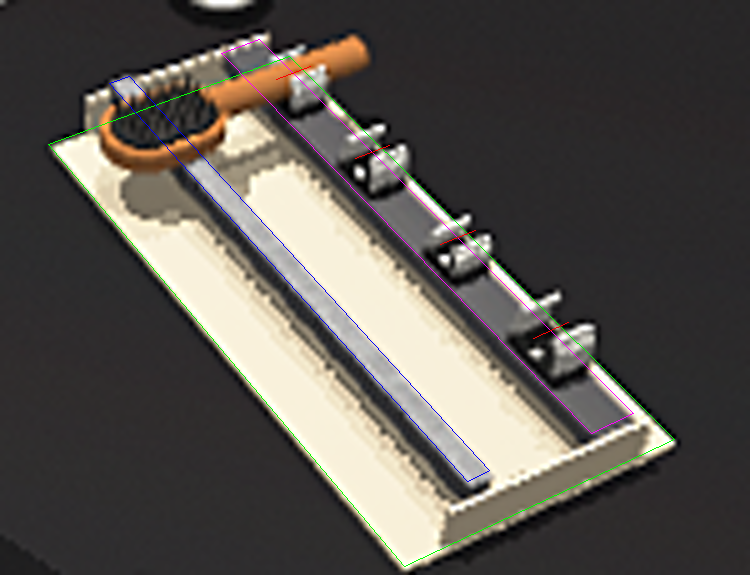

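View pics/rk_t.png

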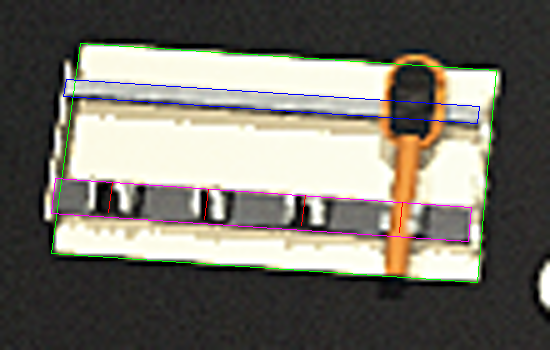

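The overlay fits in both views. Going away from the shown brush, the clip gaps and heights read medium (y=-39), small (+39) and large (+117), which agrees with the networks. I'll compute the moves now.

```bash
cat > plan.py <<'E'
from h import *
RK=(.5044,.2537,-.127)
BR=dict(large=(.5183,-.142,.211),medium=(.494,-.3895,-.383),small=(.4855,-.2734,.157))
GR=dict(large=.020,medium=.020,small=.017); SL=dict(large=.117,medium=-.039,small=.039)
def grasp(n):
    x,y,t=BR[n]; g=GR[n]; return x-g*np.cos(t),y-g*np.sin(t),t
def home(n):
    p=place(np.array([[-.044+SEAT[n]-GR[n],SL[n],0]]),(*RK,0))[0]; return p[0],p[1],RK[2]
def pose(yaw): # tool x along yaw, z down
    return R.from_matrix(np.array([[np.cos(yaw),np.sin(yaw),0],[np.sin(yaw),-np.cos(yaw),0],[0,0,-1]]))
def rows(wps):
    o=readout.get_obs(); p=np.array(o["tcp_pos"]); Rt=R.from_rotvec(o["orientation"]); print("tcp",p.round(4),"yaw",round(np.arctan2(*Rt.as_matrix()[[1,0],0]),4),"tilt",np.round(Rt.as_matrix()[:2,2],4),"F",np.round(o["contact_force"],1),"w",round(float(o["grip_width"]),4),"t",round(float(o["clock"]),2))
    for x,y,z,yaw in wps:
        s=Rt.inv().apply(np.array([x,y,z])-p)/.5; a=(Rt.inv()*pose(yaw)).as_rotvec()/(2*np.pi)
        print(f"[{', '.join(f'{v:.4f}' for v in [*s,*a])}]  dist {np.linalg.norm(s)*.5:.3f} deg {np.linalg.norm(a)*360:.1f}")
E
python3 - <<'E'
from plan import *
for n in BR: print(n,np.round(grasp(n),4),np.round(home(n),4))
x,y,t=grasp("large"); rows([(x,y,.25,t),(x,y,.13,t)])
E
```

```text
large [ 0.4987 -0.1462  0.211 ] [ 0.5113  0.3708 -0.127 ]
medium [ 0.4754 -0.382  -0.383 ] [ 0.4895  0.2163 -0.127 ]
small [ 0.4687 -0.2761  0.157 ] [ 0.4945  0.2943 -0.127 ]
tcp [ 0.2646 -0.621   0.3039] yaw 0.4028 tilt [-0. -0.] F [ 0.8 -0.1  0. ] w 0.0856 t 2.9
[0.8031, -0.6901, 0.1078, 0.0000, 0.0000, 0.0305]  dist 0.532 deg 11.0
[0.8031, -0.6901, 0.3478, 0.0000, 0.0000, 0.0305]  dist 0.557 deg 11.0
```

step_arm(commands=[[0.8031,-0.6901,0.1078,0,0,0.0305,0],[0.8031,-0.6901,0.1078,0,0,0.0305,0],[0.8031,-0.6901,0.1078,0,0,0.0305,0],[0.8031,-0.6901,0.1078,0,0,0.0305,0],[0.8031,-0.6901,0.1078,0,0,0.0305,0],[0.8031,-0.6901,0.1078,0,0,0.0305,0],[0.8031,-0.6901,0.1078,0,0,0.0305,0],[0.8031,-0.6901,0.1078,0,0,0.0305,0],[0.8031,-0.6901,0.1078,0,0,0.0305,0],[0.8031,-0.6901,0.3078,0,0,0.0305,0]], newtons=80)

```text
clock: 4.15
tcp_pos: [0.504, -0.1434, 0.1908]
orientation: [3.121, 0.339, 0.018]
contact_force: [0.6, -0.7, -0.7]
grip_width: 0.0425
```

```bash
python3 - <<'E'
from plan import *
x,y,t=grasp("large"); rows([(x,y,.15,t),(x,y,.078,t),(x,y,.25,t)])
E
```

```text
tcp [ 0.504  -0.1434  0.1908] yaw 0.2165 tilt [ 0.0119 -0.0009] F [ 0.6 -0.7 -0.7] w 0.0425 t 4.15
[-0.0124, 0.0029, 0.0814, 0.0005, -0.0018, 0.0009]  dist 0.041 deg 0.8
[-0.0140, 0.0024, 0.2254, 0.0005, -0.0018, 0.0009]  dist 0.113 deg 0.8
[-0.0101, 0.0036, -0.1186, 0.0005, -0.0018, 0.0009]  dist 0.060 deg 0.8
```

step_arm(commands=[[-0.0124,0.0029,0.0814,0.0005,-0.0018,0.0009,0],[-0.0124,0.0029,0.0814,0.0005,-0.0018,0.0009,0],[-0.014,0.0024,0.18,0.0005,-0.0018,0.0009,0],[-0.014,0.0024,0.2254,0.0005,-0.0018,0.0009,0],[-0.014,0.0024,0.2254,0.0005,-0.0018,0.0009,0],[-0.014,0.0024,0.2254,0.0005,-0.0018,0.0009,0],[-0.014,0.0024,0.2254,0.0005,-0.0018,0.0009,1],[-0.014,0.0024,0.2254,0.0005,-0.0018,0.0009,1],[-0.014,0.0024,0.2254,0.0005,-0.0018,0.0009,1],[-0.014,0.0024,0.2254,0.0005,-0.0018,0.0009,1]], newtons=80)

```text
clock: 5.4
tcp_pos: [0.4999, -0.1465, 0.0801]
orientation: [3.123, 0.331, 0.005]
contact_force: [-1.7, 0.5, 10.2]
grip_width: 0.0233
```

```bash
python3 - <<'E'
from plan import *
x,y,t=grasp("large"); h=home("large"); rows([(x,y,.25,t),(h[0],h[1],.25,h[2])])
E
```

```text
tcp [ 0.4999 -0.1465  0.0801] yaw 0.211 tilt [ 0.0032 -0.0011] F [-1.7  0.5 10.2] w 0.0233 t 5.4
[-0.0012, -0.0004, -0.3398, 0.0003, -0.0005, -0.0000]  dist 0.170 deg 0.2
[0.2399, -1.0062, -0.3408, 0.0002, -0.0005, 0.0538]  dist 0.545 deg 19.4
```

step_arm(commands=[[-0.0012,-0.0004,-0.05,0.0003,-0.0005,0,1],[-0.0012,-0.0004,-0.15,0.0003,-0.0005,0,1],[-0.0012,-0.0004,-0.25,0.0003,-0.0005,0,1],[-0.0012,-0.0004,-0.34,0.0003,-0.0005,0,1],[-0.0012,-0.0004,-0.34,0.0003,-0.0005,0,1],[-0.0012,-0.0004,-0.34,0.0003,-0.0005,0,1],[-0.0012,-0.0004,-0.34,0.0003,-0.0005,0,1],[-0.0012,-0.0004,-0.34,0.0003,-0.0005,0,1],[-0.0012,-0.0004,-0.34,0.0003,-0.0005,0,1],[-0.0012,-0.0004,-0.34,0.0003,-0.0005,0,1]], newtons=80)

```text
clock: 6.65
tcp_pos: [0.4987, -0.1462, 0.2498]
orientation: [-3.124, -0.331, 0.001]
contact_force: [-0.4, -0.1, -1.1]
grip_width: 0.0227
```

```bash
python3 - <<'E'
from plan import *
h=home("large"); rows([(h[0],h[1],.25,h[2])])
f=grab_frame("scene"); cv2.imwrite("pics/l1.png",cv2.resize(f["img"][60:260,150:400,::-1],None,fx=3,fy=3))
E
```

```text
tcp [ 0.4987 -0.1462  0.2498] yaw 0.211 tilt [-0.0009  0.0003] F [-0.4 -0.1 -1.1] w 0.0227 t 6.65
[0.2412, -1.0057, -0.0002, -0.0001, 0.0001, 0.0538]  dist 0.517 deg 19.4
```

View pics/l1.png

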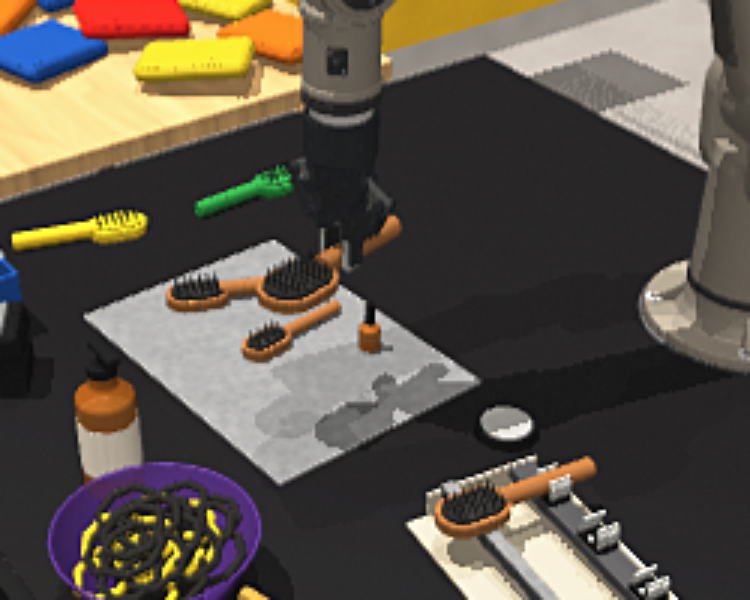

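The view shows the large brush held level, with bristles up, clear of the mat. The wrist force of -1.1 N matches 110 g.

step_arm(commands=[[0.23,-0.96,0,0,0,0.0538,1],[0.23,-0.96,0,0,0,0.0538,1],[0.23,-0.96,0,0,0,0.0538,1],[0.23,-0.96,0,0,0,0.0538,1],[0.23,-0.96,0,0,0,0.0538,1],[0.23,-0.96,0,0,0,0.0538,1],[0.23,-0.96,0,0,0,0.0538,1],[0.23,-0.96,0,0,0,0.0538,1],[0.23,-0.96,0,0,0,0.0538,1],[0.239,-0.997,0,0,0,0.0538,1]])

```text
clock: 7.95
tcp_pos: [0.5116, 0.3653, 0.2495]
orientation: [3.133, -0.202, -0.001]
contact_force: [-0.5, -0.8, -1.9]
grip_width: 0.0232
```

```bash
python3 - <<'E'
from plan import *
h=home("large"); rows([(h[0],h[1],z,h[2]) for z in(.25,.18,.160,.145)])
f=grab_frame("top"); cv2.imwrite("pics/x.png",f["img"][:,:,::-1])
p,c=fitbrush("large",None,f,(h[0]+.02,h[1]-.003,-.127,.173),free=3); print(p,c, "expected collar",h[0]+.02*np.cos(.127),h[1]-.02*np.sin(.127))
E
```

```text
tcp [0.5116 0.3653 0.2495] yaw -0.1288 tilt [-0.001  -0.0017] F [-0.5 -0.8 -1.9] w 0.0232 t 7.95
[-0.0020, -0.0107, -0.0010, 0.0003, 0.0001, -0.0003]  dist 0.005 deg 0.2
[-0.0019, -0.0110, 0.1390, 0.0003, 0.0001, -0.0003]  dist 0.070 deg 0.2
[-0.0019, -0.0110, 0.1790, 0.0003, 0.0001, -0.0003]  dist 0.090 deg 0.2
[-0.0018, -0.0111, 0.2090, 0.0003, 0.0001, -0.0003]  dist 0.105 deg 0.2
[0.53758577 0.34527379 0.19182285] 2.586972951889038 expected collar 0.531122444733952 0.3682378144869234
```

step_arm(commands=[[-0.0019,-0.011,0.08,0.0003,0.0001,-0.0003,1],[-0.0019,-0.011,0.15,0.0003,0.0001,-0.0003,1],[-0.0019,-0.011,0.2,0.0003,0.0001,-0.0003,1],[-0.0019,-0.011,0.2,0.0003,0.0001,-0.0003,1],[-0.0019,-0.011,0.2,0.0003,0.0001,-0.0003,1],[-0.0019,-0.011,0.2,0.0003,0.0001,-0.0003,1],[-0.0019,-0.011,0.2,0.0003,0.0001,-0.0003,1],[-0.0019,-0.011,0.2,0.0003,0.0001,-0.0003,1],[-0.0019,-0.011,0.2,0.0003,0.0001,-0.0003,1],[-0.0019,-0.011,0.2,0.0003,0.0001,-0.0003,1]])

```text
clock: 9.25
tcp_pos: [0.5106, 0.3745, 0.1499]
orientation: [-3.132, 0.195, 0.0]
contact_force: [0.2, -0.1, -1.6]
grip_width: 0.0232
```

```bash
cat > look.py <<'E'
from plan import *
import sys
n,name=sys.argv[1:3]; off=float(sys.argv[3])
h=home(n); o=readout.get_obs(); print(np.round(o["tcp_pos"],4),np.round(o["contact_force"],1))
ims=[]
t=o["tcp_pos"]; yaw=h[2]; L,a,H,w=DIM[n]
P=(t[0]+GR[n]*np.cos(yaw),t[1]+GR[n]*np.sin(yaw),yaw,t[2]-off-a)
tt=np.linspace(0,2*np.pi,40)
for nm in("scene","top"):
    f=grab_frame(nm); c=proj(f,[(h[0],h[1],.07)])[0]; x0,y0=(c-[35,35]).astype(int); k=7
    im=cv2.resize(f["img"][y0:y0+75,x0:x0+70,::-1],None,fx=k,fy=k,interpolation=cv2.INTER_CUBIC); im=im.copy()
    def dr(pts,col): cv2.polylines(im,[((proj(f,pts)+.5-[x0,y0])*k).astype(np.int32)],False,col,1)
    hp=[[(x,s*a,a) for x in(-L,0)] for s in(-1,1)]
    for q in hp: dr(place(np.array(q),P),(0,255,0))
    dr(place(np.array([(H/2+H/2*np.cos(u),w*np.sin(u),.0065) for u in tt]),P),(0,255,0))
    ck=place(np.array([(-.056,SL[n],.057),(-.032,SL[n],.057)]),(*RK,0)); dr(ck,(0,0,255))
    ims.append(im[:,:395])
cv2.imwrite(f"pics/{name}.png",np.hstack(ims))
E
python3 look.py large l2 .064
```

```text
[0.5106 0.3745 0.1499] [ 0.2 -0.1 -1.6]
```

View pics/l2.png

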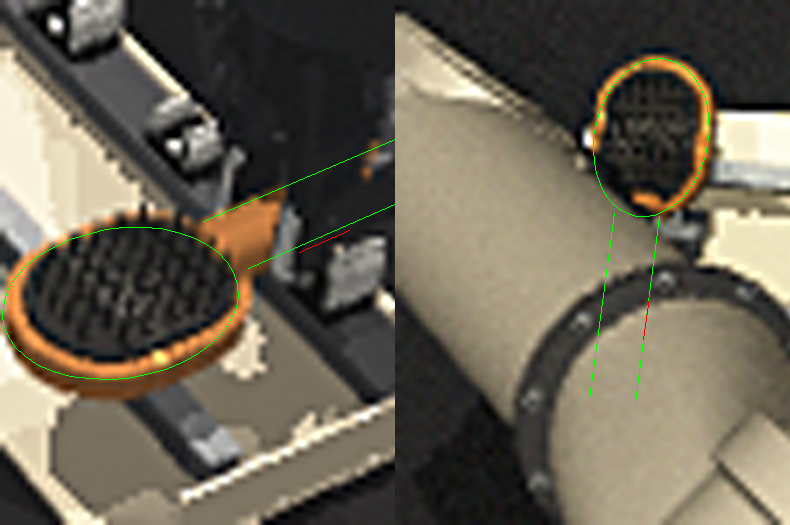

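The scene half shows the held head around (120,300), about 1 px below the overlay. The top half shows it at (655,135), under 1 px off. So it is aligned to within about 2 mm, apart from the TCP's y overshoot, which I correct before pressing.

```bash
python3 - <<'E'
from plan import *
h=home("large"); rows([(h[0],h[1]+.001,z,h[2]) for z in(.150,.14,.13,.12,.117)])
E
```

```text
tcp [0.5106 0.3745 0.1499] yaw -0.1245 tilt [0.0001 0.0034] F [ 0.   0.1 -2. ] w 0.0233 t 9.35
[0.0020, 0.0052, -0.0003, -0.0005, 0.0001, 0.0004]  dist 0.003 deg 0.2
[0.0020, 0.0053, 0.0197, -0.0005, 0.0001, 0.0004]  dist 0.010 deg 0.2
[0.0020, 0.0053, 0.0397, -0.0005, 0.0001, 0.0004]  dist 0.020 deg 0.2
[0.0020, 0.0054, 0.0597, -0.0005, 0.0001, 0.0004]  dist 0.030 deg 0.2
[0.0020, 0.0054, 0.0657, -0.0005, 0.0001, 0.0004]  dist 0.033 deg 0.2
```

step_arm(commands=[[0.002,0.0052,0,-0.0005,0.0001,0.0004,1],[0.002,0.0052,0,-0.0005,0.0001,0.0004,1],[0.002,0.0053,0.01,-0.0005,0.0001,0.0004,1],[0.002,0.0053,0.02,-0.0005,0.0001,0.0004,1],[0.002,0.0053,0.03,-0.0005,0.0001,0.0004,1],[0.002,0.0053,0.04,-0.0005,0.0001,0.0004,1],[0.002,0.0054,0.048,-0.0005,0.0001,0.0004,1],[0.002,0.0054,0.055,-0.0005,0.0001,0.0004,1],[0.002,0.0054,0.06,-0.0005,0.0001,0.0004,1],[0.002,0.0054,0.06,-0.0005,0.0001,0.0004,1]], newtons=120)

```text
clock: 10.6
tcp_pos: [0.5109, 0.3719, 0.1213]
orientation: [3.135, -0.199, 0.0]
contact_force: [-4.9, -2.7, 13.4]
grip_width: 0.0219
```

```bash
python3 look.py large l3 .064; python3 - <<'E'
from plan import *
h=home("large"); rows([(h[0],h[1]+.001,z,h[2]) for z in(.12,.117)])
E
```

```text
[0.5109 0.3719 0.1213] [-4.9 -2.7 13.4]
tcp [0.5109 0.3719 0.1213] yaw -0.1268 tilt [ 0.     -0.0003] F [-5.6 -3.1 14.1] w 0.0225 t 10.7
[0.0008, 0.0001, 0.0025, 0.0001, -0.0000, 0.0000]  dist 0.001 deg 0.0
[0.0008, 0.0001, 0.0085, 0.0001, -0.0000, 0.0000]  dist 0.004 deg 0.0
```

View pics/l3.png

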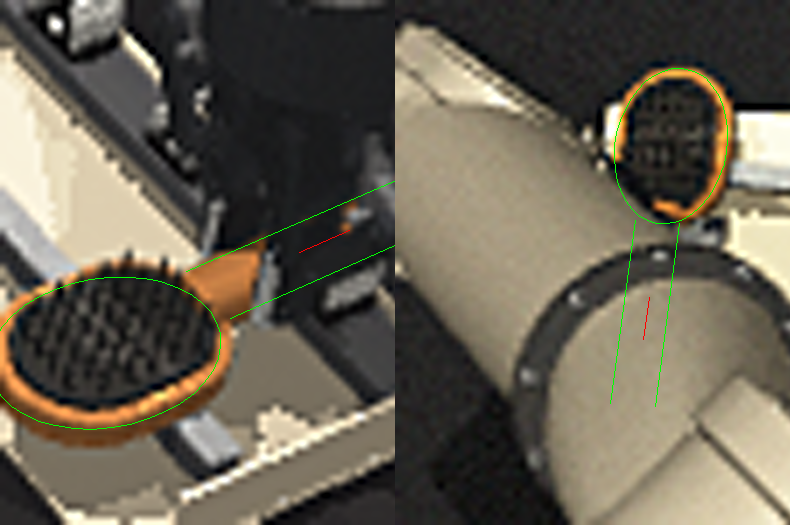

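step_arm(commands=[[0.0008,0,0.0025,0,0,0,1],[0.0008,0,0.005,0,0,0,1],[0.0008,0,0.006,0,0,0,1],[0.0008,0,0.006,0,0,0,1],[0.0008,0,0,0,0,0,0.3],[0.0008,0,-0.002,0,0,0,-0.1],[0.0008,0,-0.01,0,0,0,-0.1],[0.0008,0,-0.05,0,0,0,-0.1],[0.0008,0,-0.15,0,0,0,-0.1],[0.0008,0,-0.26,0,0,0,-0.1]])

```text
clock: 11.95
tcp_pos: [0.511, 0.3717, 0.2533]
orientation: [3.135, -0.199, -0.001]
contact_force: [0.8, 0.7, 0.8]
grip_width: 0.0471
```

```bash
python3 - <<'E'
from plan import *
h=home("large"); rows([(h[0],h[1],.25,h[2])])
fs=grab_frame("scene")
p0=(h[0]+.02,h[1]-.003,-.127,.044)
p,c=fitbrush("large",fs,None,p0,free=3); print(p.round(4),c)
cs=np.array([(p0[0],p0[1])]); print("exp",np.round(p0,4))
fs["img"]; x0,y0=330,220
im=cv2.resize(fs["img"][y0:y0+95,x0:x0+110,::-1],None,fx=7,fy=6,interpolation=cv2.INTER_CUBIC); cv2.imwrite("pics/l4.png",im)
E
```

```text
tcp [0.511  0.3717 0.2533] yaw -0.1266 tilt [-0.0006 -0.0005] F [0.8 0.7 0.8] w 0.0471 t 11.95
[0.0008, 0.0018, 0.0066, 0.0001, 0.0001, 0.0001]  dist 0.003 deg 0.1
[ 0.5305  0.3707 -0.1183] 1.1710538864135742
exp [ 0.5313  0.3678 -0.127   0.044 ]
```

View pics/l4.png

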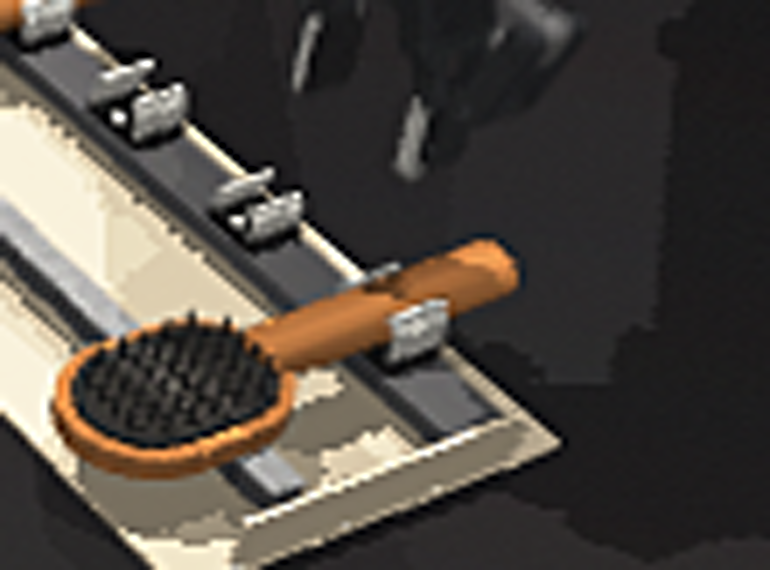

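The crop shows the large handle between its leaves at about (410,300), with the head on the rest rail at (170,400). The fitted collar is within about 3 mm. I'll check the height from both views once the arm is away.

```bash
python3 - <<'E'
from plan import *
g=grasp("medium"); rows([(.49,-.115,.25,-.25)])
E
```

```text
tcp [0.5136 0.3742 0.2621] yaw -0.127 tilt [0.0092 0.0073] F [0.2 1.1 5.6] w 0.0469 t 12.0
[0.0770, 0.9767, 0.0167, -0.0014, -0.0012, 0.0196]  dist 0.490 deg 7.1
```

step_arm(commands=[[0.077,0.976,0.016,-0.0014,-0.0012,0.0196,0],[0.077,0.976,0.016,-0.0014,-0.0012,0.0196,0],[0.077,0.976,0.016,-0.0014,-0.0012,0.0196,0],[0.077,0.976,0.016,-0.0014,-0.0012,0.0196,0],[0.077,0.976,0.016,-0.0014,-0.0012,0.0196,0],[0.077,0.976,0.016,-0.0014,-0.0012,0.0196,0],[0.077,0.976,0.016,-0.0014,-0.0012,0.0196,0],[0.077,0.976,0.016,-0.0014,-0.0012,0.0196,0],[0.077,0.976,0.016,-0.0014,-0.0012,0.0196,0],[0.077,0.976,0.016,-0.0014,-0.0012,0.0196,0]])

```text
clock: 13.25
tcp_pos: [0.4903, -0.114, 0.251]
orientation: [-3.116, 0.391, -0.002]
contact_force: [-0.2, 0.1, 0.5]
grip_width: 0.0429
```

```bash
python3 - <<'E'
from plan import *
g=grasp("medium"); rows([(g[0],g[1],.20,g[2]),(g[0],g[1],.13,g[2])])
h=home("large"); fs=grab_frame("scene"); ft=grab_frame("top"); cv2.imwrite("pics/tt.png",ft["img"][:,:,::-1])
for a,b,fr in((fs,ft,4),(None,ft,3)):
    p,c=fitbrush("large",a,b,(h[0]+.02,h[1]-.003,-.127,.044),free=fr)
    q=place(np.array([[-.056,0,.013 if fr==4 else 0]]),np.r_[p,0][:4])[0]; l=R.from_euler('z',.127).apply(q-[RK[0],RK[1],0])-[-.044,.117,.057]
    print(p.round(4),c,"seat in home",l.round(4))
E
```

```text
tcp [ 0.4903 -0.114   0.251 ] yaw -0.2498 tilt [0.0012 0.0006] F [-0.2  0.1  0.5] w 0.0429 t 13.25
[0.1036, 0.5269, 0.1016, -0.0002, -0.0002, 0.0212]  dist 0.273 deg 7.6
[0.1034, 0.5270, 0.2416, -0.0002, -0.0002, 0.0212]  dist 0.294 deg 7.6
[ 0.5302  0.3691 -0.119   0.0421] 1.9341681003570557 seat in home [-0.001   0.0003 -0.0019]
[ 0.5318  0.368  -0.1284] 0.5607991218566895 seat in home [ 0.0007 -0.     -0.057 ]
```

Both views put the large brush home, at (-1.0, 0.3, -1.9) mm from the home point. Next is the medium.

step_arm(commands=[[0.1036,0.5269,0.1,0,0,0.0212,0],[0.1036,0.5269,0.1,0,0,0.0212,0],[0.1036,0.5269,0.1,0,0,0.0212,0],[0.1036,0.5269,0.1,0,0,0.0212,0],[0.1036,0.5269,0.1,0,0,0.0212,0],[0.1036,0.5269,0.1,0,0,0.0212,0],[0.1034,0.527,0.18,0,0,0.0212,0],[0.1034,0.527,0.24,0,0,0.0212,0],[0.1034,0.527,0.24,0,0,0.0212,0],[0.1034,0.527,0.24,0,0,0.0212,0]])

```text
clock: 14.6
tcp_pos: [0.4776, -0.3798, 0.1319]
orientation: [-3.085, 0.591, -0.004]
contact_force: [0.2, 0.2, 0.4]
grip_width: 0.0427
```

```bash
python3 - <<'E'
from plan import *
g=grasp("medium"); rows([(g[0],g[1],.078,g[2]),(g[0],g[1],.25,g[2])])
E
```

```text
tcp [ 0.4776 -0.3798  0.1319] yaw -0.3784 tilt [0.0025 0.0006] F [0.2 0.2 0.4] w 0.0427 t 14.6
[-0.0025, 0.0059, 0.1078, -0.0002, -0.0003, 0.0007]  dist 0.054 deg 0.3
[-0.0018, 0.0054, -0.2362, -0.0002, -0.0003, 0.0007]  dist 0.118 deg 0.3
```

step_arm(commands=[[-0.0025,0.0059,0.02,-0.0002,-0.0003,0.0007,0],[-0.0025,0.0059,0.07,-0.0002,-0.0003,0.0007,0],[-0.0025,0.0059,0.1078,-0.0002,-0.0003,0.0007,0],[-0.0025,0.0059,0.1078,-0.0002,-0.0003,0.0007,0],[-0.0025,0.0059,0.1078,-0.0002,-0.0003,0.0007,0],[-0.0025,0.0059,0.1078,-0.0002,-0.0003,0.0007,1],[-0.0025,0.0059,0.1078,-0.0002,-0.0003,0.0007,1],[-0.0025,0.0059,0.1078,-0.0002,-0.0003,0.0007,1],[-0.0025,0.0059,0.1078,-0.0002,-0.0003,0.0007,1],[-0.0025,0.0059,0.1078,-0.0002,-0.0003,0.0007,1]], newtons=80)

```text
clock: 15.85
tcp_pos: [0.476, -0.3824, 0.0792]
orientation: [3.084, -0.598, 0.003]
contact_force: [-1.7, 0.8, 5.1]
grip_width: 0.0183
```

```bash
python3 - <<'E'
from plan import *
g=grasp("medium"); rows([(g[0],g[1],.25,g[2]),(.49,.09,.25,-.127)])
E
```

```text
tcp [ 0.476  -0.3824  0.0792] yaw -0.3828 tilt [ 0.0017 -0.0008] F [-1.7  0.8  5.1] w 0.0183 t 15.85
[-0.0006, -0.0003, -0.3416, 0.0000, -0.0003, 0.0000]  dist 0.171 deg 0.1
[-0.3262, -0.8869, -0.3424, 0.0001, -0.0003, -0.0407]  dist 0.503 deg 14.7
```

step_arm(commands=[[0,0,-0.06,0,0,0,1],[0,0,-0.16,0,0,0,1],[0,0,-0.26,0,0,0,1],[0,0,-0.342,0,0,0,1],[-0.04,-0.11,-0.342,0,0,-0.005,1],[-0.082,-0.222,-0.342,0,0,-0.01,1],[-0.123,-0.333,-0.342,0,0,-0.015,1],[-0.164,-0.444,-0.342,0,0,-0.02,1],[-0.205,-0.555,-0.342,0,0,-0.025,1],[-0.205,-0.555,-0.342,0,0,-0.025,1]])

```text
clock: 17.1
tcp_pos: [0.4844, -0.0814, 0.2505]
orientation: [-3.122, 0.34, -0.004]
contact_force: [-0.7, -0.4, 0.0]
grip_width: 0.018
```

```bash
python3 - <<'E'
from plan import *
h=home("medium"); rows([(h[0],h[1]+.001,.25,h[2]),(h[0],h[1]+.001,.16,h[2])])
E
```

```text
tcp [ 0.4844 -0.0814  0.2505] yaw -0.2167 tilt [0.0026 0.0008] F [-0.7 -0.4  0. ] w 0.018 t 17.1
[-0.1185, -0.5856, 0.0014, -0.0002, -0.0004, -0.0143]  dist 0.299 deg 5.1
[-0.1189, -0.5853, 0.1814, -0.0002, -0.0004, -0.0143]  dist 0.312 deg 5.1
```

step_arm(commands=[[-0.1185,-0.5856,0,0,0,-0.0143,1],[-0.1185,-0.5856,0,0,0,-0.0143,1],[-0.1185,-0.5856,0,0,0,-0.0143,1],[-0.1185,-0.5856,0,0,0,-0.0143,1],[-0.1185,-0.5856,0,0,0,-0.0143,1],[-0.1185,-0.5856,0,0,0,-0.0143,1],[-0.1189,-0.5853,0.09,0,0,-0.0143,1],[-0.1189,-0.5853,0.18,0,0,-0.0143,1],[-0.1189,-0.5853,0.18,0,0,-0.0143,1],[-0.1189,-0.5853,0.18,0,0,-0.0143,1]], newtons=120)

```text
clock: 18.35
tcp_pos: [0.4906, 0.2167, 0.1621]
orientation: [-3.134, 0.201, -0.006]
contact_force: [-0.1, 0.0, -0.0]
grip_width: 0.0164
```

```bash
python3 look.py medium m1 .0657; python3 - <<'E'
from plan import *
h=home("medium"); rows([(h[0],h[1]+.001,z,h[2]) for z in(.16,.14,.12,.119)])
E
```

```text
[0.4906 0.2167 0.1621] [-0.1  0.  -0. ]
tcp [0.4909 0.2173 0.1627] yaw -0.1278 tilt [0.0057 0.0021] F [-0.5  0.2  0.2] w 0.0164 t 18.45
[-0.0026, 0.0004, 0.0054, -0.0005, -0.0009, -0.0001]  dist 0.003 deg 0.4
[-0.0029, 0.0005, 0.0454, -0.0005, -0.0009, -0.0001]  dist 0.023 deg 0.4
[-0.0031, 0.0006, 0.0854, -0.0005, -0.0009, -0.0001]  dist 0.043 deg 0.4
[-0.0031, 0.0007, 0.0874, -0.0005, -0.0009, -0.0001]  dist 0.044 deg 0.4
```

View pics/m1.png

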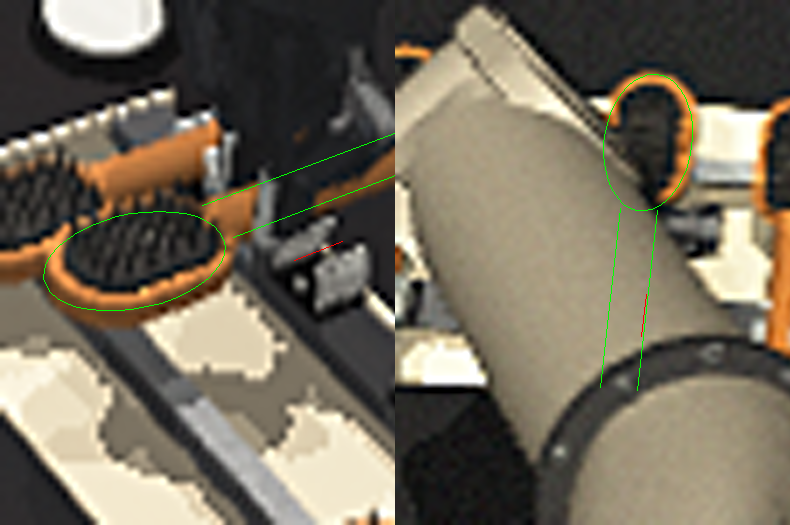

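The medium is held level, and its head matches the overlay to about 1 px in both halves (at (140,260) and (650,140)). Pressing now.

step_arm(commands=[[-0.0026,0.0004,0.0054,-0.0005,-0.0009,-0.0001,1],[-0.0029,0.0005,0.0254,-0.0005,-0.0009,-0.0001,1],[-0.0029,0.0005,0.0454,-0.0005,-0.0009,-0.0001,1],[-0.003,0.0005,0.056,-0.0005,-0.0009,-0.0001,1],[-0.003,0.0005,0.064,-0.0005,-0.0009,-0.0001,1],[-0.0031,0.0006,0.072,-0.0005,-0.0009,-0.0001,1],[-0.0031,0.0006,0.08,-0.0005,-0.0009,-0.0001,1],[-0.0031,0.0006,0.086,-0.0005,-0.0009,-0.0001,1],[-0.0031,0.0006,0.0875,-0.0005,-0.0009,-0.0001,1],[-0.0031,0.0006,0.0875,-0.0005,-0.0009,-0.0001,1]])

```text
clock: 19.7
tcp_pos: [0.4914, 0.2174, 0.1203]
orientation: [-3.134, 0.2, -0.006]
contact_force: [0.3, -1.0, 8.4]
grip_width: 0.0164
```

```bash
python3 - <<'E'
from plan import *
h=home("medium"); rows([(h[0],h[1]+.001,z,h[2]) for z in(.12,.1175)])
E
```

```text
tcp [0.4914 0.2174 0.1203] yaw -0.1278 tilt [0.0036 0.0006] F [ 0.3 -1.   8.4] w 0.0164 t 19.7
[-0.0037, 0.0007, 0.0006, -0.0002, -0.0006, -0.0001]  dist 0.002 deg 0.2
[-0.0037, 0.0007, 0.0056, -0.0002, -0.0006, -0.0001]  dist 0.003 deg 0.2
```

step_arm(commands=[[0,0,0.004,0,0,0,1],[0,0,0.0065,0,0,0,1],[0,0,0.0075,0,0,0,1],[0,0,0.0075,0,0,0,1],[0,0,0.002,0,0,0,0.3],[0,0,0,0,0,0,0],[0,0,-0.01,0,0,0,0],[0,0,-0.05,0,0,0,0],[0,0,-0.15,0,0,0,0],[0,0,-0.26,0,0,0,0]])

```text
clock: 20.95
tcp_pos: [0.4904, 0.217, 0.251]
orientation: [3.135, -0.2, 0.002]
contact_force: [0.6, 0.4, 0.2]
grip_width: 0.0426
```

```bash
python3 - <<'E'
from plan import *
g=grasp("small"); rows([(g[0],g[1],.22,g[2])])
E
```

```text
tcp [0.4904 0.217  0.251 ] yaw -0.1275 tilt [ 0.0015 -0.0002] F [0.6 0.4 0.2] w 0.0426 t 20.95
[0.0824, 0.9837, 0.0621, 0.0000, -0.0002, -0.0453]  dist 0.495 deg 16.3
```

step_arm(commands=[[0.0824,0.98,0,0,-0.0002,-0.0453,0],[0.0824,0.98,0,0,-0.0002,-0.0453,0],[0.0824,0.98,0,0,-0.0002,-0.0453,0],[0.0824,0.98,0,0,-0.0002,-0.0453,0],[0.0824,0.98,0,0,-0.0002,-0.0453,0],[0.0824,0.98,0,0,-0.0002,-0.0453,0],[0.0824,0.98,0,0,-0.0002,-0.0453,0],[0.0824,0.98,0,0,-0.0002,-0.0453,0],[0.0824,0.982,0.06,0,-0.0002,-0.0453,0],[0.0824,0.9837,0.1,0,-0.0002,-0.0453,-0.1]])

```text
clock: 22.2
tcp_pos: [0.4679, -0.2769, 0.1998]
orientation: [-3.132, -0.243, 0.001]
contact_force: [-0.5, 0.4, 0.1]
grip_width: 0.0473
```

```bash
cat > chk.py <<'E'
from plan import *
import sys
fs=grab_frame("scene"); ft=grab_frame("top")
for n in sys.argv[1:]:
    m="medium" if n=="shown" else n; SL["shown"]=-.117
    c0=place(np.array([[-.044+SEAT[m],SL[n],.044]]),(*RK,0))[0]
    p,c=fitbrush(m,fs,ft,(*c0[:2],-.127,c0[2])); q=place(np.array([[-SEAT[m],0,DIM[m][1]]]),p)[0]
    hz=.044+DIM[m][1] if 0 else dict(large=.057,medium=.0545,small=.052)[m]
    l=R.from_euler('z',.127).apply(q-[RK[0],RK[1],0])-[-.044,SL[n],hz]
    print(n,p.round(4),round(c,2),"seat in home",l.round(4))
E
python3 - <<'E'
from plan import *
g=grasp("small"); rows([(g[0],g[1],.13,g[2]),(g[0],g[1],.078,g[2])])
fs=grab_frame("scene"); ft=grab_frame("top")
print(fitbrush("small",None,ft,(*BR["small"],.003),free=3))
E
python3 chk.py medium shown large
```

```text
tcp [ 0.4679 -0.2769  0.1998] yaw 0.1552 tilt [-0.0009  0.0003] F [-0.5  0.4  0.1] w 0.0473 t 22.2
[0.0019, -0.0013, 0.1396, -0.0001, 0.0001, -0.0003]  dist 0.070 deg 0.1
[0.0020, -0.0013, 0.2436, -0.0001, 0.0001, -0.0003]  dist 0.122 deg 0.1
(array([ 0.48760805, -0.26964145,  0.04492118]), np.float64(1.2517859935760498))
medium [ 0.5134  0.2144 -0.0972  0.0417] 3.57 seat in home [ 0.004  -0.0005 -0.0023]
shown [ 0.4989  0.1368 -0.124   0.0424] 3.13 seat in home [-0.0007  0.0002 -0.0016]
large [ 0.5293  0.3697 -0.1158  0.0432] 1.97 seat in home [-0.002   0.0006 -0.0008]
```

The medium and shown brushes both measure home. The small brush comes next.

```bash
python3 - <<'E'
from plan import *
g=grasp("small"); rows([(g[0],g[1],.13,g[2]),(g[0],g[1],.0775,g[2])])
E
```

```text
tcp [ 0.4687 -0.2759  0.2012] yaw 0.1574 tilt [-0.0004  0.0002] F [ 0.2 -0.7  0.2] w 0.0471 t 22.4
[0.0000, 0.0003, 0.1423, -0.0000, 0.0001, 0.0001]  dist 0.071 deg 0.0
[0.0000, 0.0003, 0.2473, -0.0000, 0.0001, 0.0001]  dist 0.124 deg 0.0
```

step_arm(commands=[[0,0,0.1,0,0,0,0],[0,0,0.17,0,0,0,0],[0,0,0.22,0,0,0,0],[0,0,0.247,0,0,0,0],[0,0,0.247,0,0,0,0],[0,0,0.247,0,0,0,1],[0,0,0.247,0,0,0,1],[0,0,0.247,0,0,0,1],[0,0,0.247,0,0,0,1],[0,0,0.247,0,0,0,1]], newtons=80)

```text
clock: 23.65
tcp_pos: [0.4695, -0.2763, 0.0792]
orientation: [3.131, 0.247, 0.003]
contact_force: [-1.8, 0.9, 5.9]
grip_width: 0.0128
```

```bash
python3 - <<'E'
from plan import *
h=home("small"); rows([(h[0],h[1]+.0005,.25,h[2])])
E
```

```text
tcp [ 0.4695 -0.2763  0.0792] yaw 0.1574 tilt [ 0.0018 -0.0009] F [-1.8  0.9  5.9] w 0.0128 t 23.65
[0.2289, -1.1197, -0.3425, 0.0001, -0.0003, 0.0453]  dist 0.597 deg 16.3
```

Offset TCP–axis = 0.0792 − 0.011 = 0.068. Lifting and carrying over.

step_arm(commands=[[0,0,-0.06,0,0,0,1],[0,0,-0.16,0,0,0,1],[0,0,-0.26,0,0,0,1],[0,0,-0.342,0,0,0,1],[0.024,-0.117,-0.342,0,0,0.006,1],[0.048,-0.234,-0.342,0,0,0.011,1],[0.072,-0.351,-0.342,0,0,0.016,1],[0.096,-0.468,-0.342,0,0,0.021,1],[0.12,-0.585,-0.342,0,0,0.026,1],[0.12,-0.585,-0.342,0,0,0.026,1]])

```text
clock: 24.9
tcp_pos: [0.4827, 0.0276, 0.2511]
orientation: [-3.14, -0.004, -0.006]
contact_force: [-0.7, -0.3, 0.3]
grip_width: 0.0127
```

```bash
python3 - <<'E'
from plan import *
h=home("small"); rows([(h[0],h[1]+.0005,z,h[2]) for z in (.25,.16)])
E
```

```text
tcp [0.4827 0.0276 0.2511] yaw 0.0028 tilt [0.004  0.0012] F [-0.7 -0.3  0.3] w 0.0127 t 24.9
[0.0251, -0.5344, 0.0030, -0.0002, -0.0006, 0.0207]  dist 0.267 deg 7.4
[0.0243, -0.5342, 0.1830, -0.0002, -0.0006, 0.0207]  dist 0.283 deg 7.4
```

step_arm(commands=[[0.0251,-0.5344,0,-0.0002,-0.0006,0.0207,1],[0.0251,-0.5344,0,-0.0002,-0.0006,0.0207,1],[0.0251,-0.5344,0,-0.0002,-0.0006,0.0207,1],[0.0251,-0.5344,0,-0.0002,-0.0006,0.0207,1],[0.0251,-0.5344,0,-0.0002,-0.0006,0.0207,1],[0.0247,-0.5344,0.06,-0.0002,-0.0006,0.0207,1],[0.0243,-0.5342,0.13,-0.0002,-0.0006,0.0207,1],[0.0243,-0.5342,0.183,-0.0002,-0.0006,0.0207,1],[0.0243,-0.5342,0.183,-0.0002,-0.0006,0.0207,1],[0.0243,-0.5342,0.183,-0.0002,-0.0006,0.0207,1]], newtons=120)

```text
clock: 26.15
tcp_pos: [0.4953, 0.2943, 0.1612]
orientation: [-3.135, 0.201, -0.002]
contact_force: [0.7, -0.3, -0.5]
grip_width: 0.0112
```

```bash
python3 look.py small sm1 .068; python3 - <<'E'
from plan import *
h=home("small"); rows([(h[0],h[1]+.0005,z,h[2]) for z in(.16,.14,.12)])
E
```

```text
[0.4953 0.2943 0.1612] [ 0.7 -0.3 -0.5]
tcp [0.4954 0.2948 0.1615] yaw -0.1279 tilt [0.0024 0.0012] F [ 0.5 -0.   0.6] w 0.0114 t 26.25
[-0.0018, 0.0003, 0.0031, -0.0002, -0.0004, -0.0001]  dist 0.002 deg 0.2
[-0.0019, 0.0004, 0.0431, -0.0002, -0.0004, -0.0001]  dist 0.022 deg 0.2
[-0.0019, 0.0004, 0.0831, -0.0002, -0.0004, -0.0001]  dist 0.042 deg 0.2
```

View pics/sm1.png

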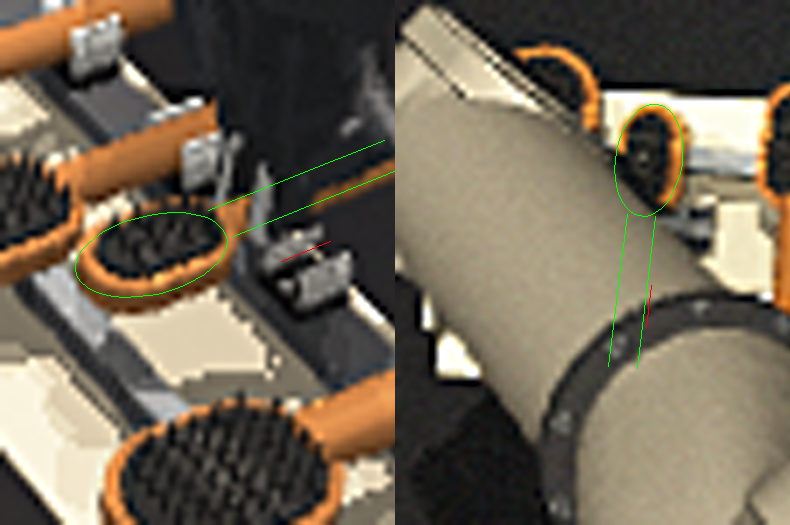

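The small is held level at (155,255), with its head within 1 px of the overlay, and the medium shows seated in the background. Pressing.

step_arm(commands=[[-0.0018,0.0003,0.01,-0.0002,-0.0004,-0.0001,1],[-0.0019,0.0004,0.03,-0.0002,-0.0004,-0.0001,1],[-0.0019,0.0004,0.05,-0.0002,-0.0004,-0.0001,1],[-0.0019,0.0004,0.058,-0.0002,-0.0004,-0.0001,1],[-0.0019,0.0004,0.066,-0.0002,-0.0004,-0.0001,1],[-0.0019,0.0004,0.074,-0.0002,-0.0004,-0.0001,1],[-0.0019,0.0004,0.081,-0.0002,-0.0004,-0.0001,1],[-0.0019,0.0004,0.085,-0.0002,-0.0004,-0.0001,1],[-0.0019,0.0004,0.086,-0.0002,-0.0004,-0.0001,1],[-0.0019,0.0004,0.086,-0.0002,-0.0004,-0.0001,1]])

```text
clock: 27.5
tcp_pos: [0.4946, 0.2952, 0.1202]
orientation: [-3.135, 0.2, -0.001]
contact_force: [-4.2, -2.1, 18.7]
grip_width: 0.0109
```

```bash
python3 - <<'E'
from plan import *
rows([])
E
```

```text
tcp [0.4946 0.2952 0.1202] yaw -0.1272 tilt [0.0006 0.0004] F [-4.2 -2.1 18.7] w 0.0109 t 27.5
```

step_arm(commands=[[0,0,0.003,0,0,0,1],[0,0,0.006,0,0,0,1],[0,0,0.0075,0,0,0,1],[0,0,0.0075,0,0,0,1],[0,0,0.002,0,0,0,0.4],[0,0,0,0,0,0,0],[0,0,-0.01,0,0,0,0],[0,0,-0.05,0,0,0,0],[0,0,-0.15,0,0,0,0],[0,0,-0.26,0,0,0,0]])

```text
clock: 28.75
tcp_pos: [0.4941, 0.2947, 0.2507]
orientation: [3.134, -0.2, -0.002]
contact_force: [1.7, 0.8, -0.0]
grip_width: 0.0424
```

step_arm(commands=[[0,0.12,0,0,0,0,0],[0,0.24,0,0,0,0,0],[0,0.36,0,0,0,0,0],[0,0.48,0,0,0,0,0],[0,0.6,0,0,0,0,0],[0,0.72,0,0,0,0,0],[0,0.84,0,0,0,0,0],[0,0.9,0,0,0,0,0],[0,0.9,0,0,0,0,0],[0,0.9,0,0,0,0,0]])

```text
clock: 30.0
tcp_pos: [0.4372, -0.1508, 0.251]
orientation: [3.135, -0.198, -0.003]
contact_force: [0.2, 0.4, 0.5]
grip_width: 0.0426
```

```bash
python3 chk.py small medium large shown; python3 - <<'E'
from plan import *
fs=grab_frame("scene"); ft=grab_frame("top")
a=cv2.resize(fs["img"][200:310,275:415,::-1],None,fx=5.6,fy=4,interpolation=cv2.INTER_CUBIC)[:, :784]; b=cv2.resize(ft["img"][190:245,115:213,::-1],(784,160),interpolation=cv2.INTER_CUBIC)
cv2.imwrite("pics/end.png",np.vstack([a,b]))
print([(np.round(d["point"]),round(d["p"],2)) for d in tip_of("polish_a",fs)])
E
```

```text
small [ 0.5103  0.2926 -0.121   0.0428] 4.4 seat in home [-0.0011  0.     -0.0012]
medium [ 0.5138  0.2147 -0.0955  0.0421] 4.73 seat in home [ 0.0043 -0.0002 -0.0019]
large [ 0.5302  0.3699 -0.1169  0.0431] 4.36 seat in home [-0.0011  0.0009 -0.0009]
shown [ 0.4986  0.1366 -0.1217  0.0425] 3.1 seat in home [-0.0009 -0.0002 -0.0015]
[(array([390., 271.]), 0.62), (array([272., 176.]), 0.55), (array([249., 159.]), 0.5)]
```

View pics/end.png

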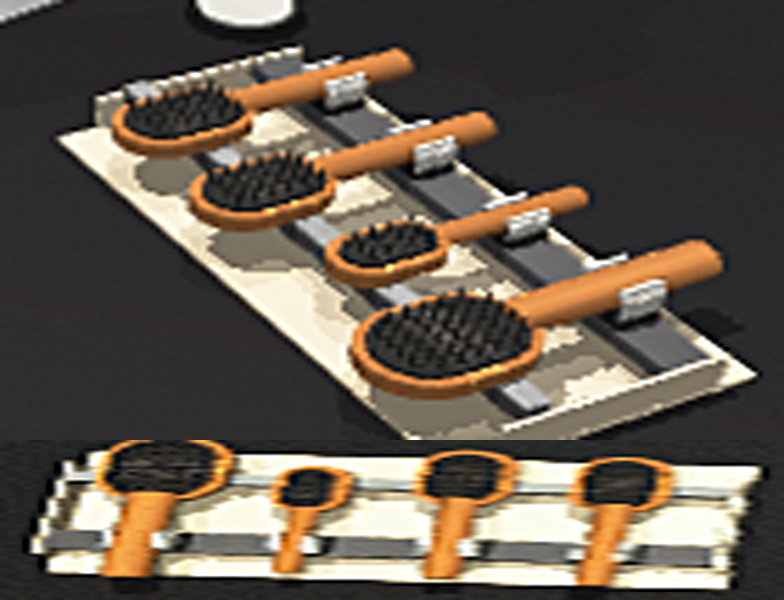

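The final picture shows all four brushes seated in their clips, bristles up, heads on the rest rail. The polish bottles are at the same pixels as at the start, (272,176) and (249,159).

```bash
python3 -c "
from bench import r; print(r.hand_in())"
```

```text
the job is handed in; nothing more can be done
None
```

I put all three loose brushes back on the rack, each in the clip that fits its handle, pressed them down and handed the job in at about 30 s on the robot's clock. The hand-in gives no verdict.

The last two-view measurement, taken with the arm clear of the rack, gave each seat's offset from its clip's home point:

| Brush | Along (mm) | Across (mm) | Height (mm) |
|---|---|---|---|
| Large | -1.1 | 0.9 | -0.9 |
| Medium | 4.3 | -0.2 | -1.9 |
| Small | -1.1 | 0.0 | -1.2 |
| Shown (not touched) | -0.9 | -0.2 | -1.5 |

- **Within limits:** all of these are inside the allowed 20, 3 and 3.5 mm. The medium's direction is about 0.03 rad off its clip and the others closer; the limit is 0.1 rad. I checked level only by eye in the last picture, where the heads lie on the rest rail, bristles up.
- **Other things:** the two polish bottles are at the same pixels as at the start. I did not re-measure the lotion, bowl or compact, but the arm kept well above or away from them.
- **What disagreed:**
  - Two single-view fits, taken while the gripper hid part of the brush, were wrong, so I did not use them.
  - One late network report for a polish bottle fell on the large clip, so I ignored it.
  - The fitted heights read 1–2 mm low on every brush, including the one I did not touch. That looks like a camera offset.

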